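Stow the polish tin in the pedal-lid grooming box

TASK

Press the black tread of the grooming box's pedal gently down until you feel it come up firmly against its hidden stop, keep it pressed there for a moment, and the lid will stay open by itself. Set the polish tin down flat on the floor of the box, then take the red knob and ease the pedal back up until the lid is fully shut with the tin inside. Never lean hard on the tread, work the lid only through the pedal without touching it or letting it slam, do not drop the tin in, and leave the brush, the applicator and the shoe trees where they are.

Things in the scene. Friction and masses are not known exactly. Their poses are not given: they have to be found in the camera images.
- box_in (a point): centre of the inner floor of the fixed dark blue grooming box. Inside 148 mm (x) by 168 mm (y), walls and floor 6 mm thick, rim 75 mm above the bench. x points from the pedal side to the lid's hinge side, z up. The lid hinge runs along y at x = +82 mm, 69.5 mm above this point; the lid is 164 mm long, 184 mm wide, its edge up to 240 mm above the bench when raised.
- pedal_hinge (a point): middle of the pedal's hinge axis, 62 mm above the bench and 90 mm in front of box_in (towards its -x). The axis is level, along the box's y. The pedal arm (50 mm wide, 10 mm thick) reaches from here to the box's -x side, away from the box, and is level when the lid is shut.
- press_point (a point): where to press: top of the black ribbed rubber tread at the pedal's end, 110 mm from the hinge axis and 22 mm to the -y side of the box's middle line. The tread is 50 mm (x) by 116 mm (y), 10 mm thick, its top 70 mm above the bench when the lid is shut; it tilts with the pedal. Its way down is 26 to 46 mm, different each time: the stop, hidden under the arm, must be felt.
- tread: the same tread, origin at its centre. Moving it takes 3 to 10 N at press_point; at the stop the force climbs steeply, within some 2 to 5 mm (the springy rubber gives 1 mm per 12 N). Seat it there with about 14 to 18 N for half a second; more than 22 N on it counts as leaning hard.
- knob_center (a point): centre of the red knob that stands on the tread, for pulling the pedal up: upright cylinder 24 mm across and 24 mm tall, centre 33 mm above the tread's top when level, on a 12 mm stem, 110 mm from the hinge axis and 42 mm to the +y side of the box's middle line (64 mm from press_point). It tilts with the pedal.
- pedal (a joint): pedal angle in rad: 0 up (lid shut), growing as it is pressed; the hidden stop ends it somewhere from 0.24 to 0.43. A friction hinge with no return spring: it stays where it is left and must be raised by hand (2 to 6 N at the knob). At 0 it meets a firm upper stop, where the lid is fully shut.
- lid (a joint): lid angle in rad: 0 shut, 1.57 upright; at the pedal's stop it stands open somewhere from 1.3 to 2.3. Linked to the pedal: 5.4 times the pedal's angle. Closing faster than 3 rad/s counts as slamming.
- lid_edge (a point): middle of the free edge of the dark blue lid (brass strip), on the pedal side of the box when shut. Only for keeping clear of it.
- tin_center (a point): centre of the closed round metal polish tin: 58 mm across at its lid (upper 8 mm), 56 mm below, 26 mm tall, about 120 g, standing flat on the bench; z up.
- applicator: bystander: hard plastic applicator, black disc 48 mm across with a yellow stub handle, 54 mm tall; origin at its underside.
- brush: bystander: stiff-bristle brush 135 by 48 by 40 mm, lying bristles down, long along its x; origin at its underside.
- tree_a: bystander: wooden shoe tree about 250 mm long (its x), 72 mm wide, 58 mm tall; origin at its underside, toe to +x.
- tree_b: bystander: the other shoe tree, the same.
There are look-alikes about, which are no part of the job. Leave any green or purple look-alike of the part that bears tin_center alone.

How it is judged:
By the outcome, as a careful person would: the job done as asked, in the order asked, and still so for the second after the job is handed in, with the robot touching nothing.
It also fails if it takes over 72 s, if anything falls off the work surface, if the arm or the gripper's body presses on something with over 40 N, if the wrist force passes 120 N, or if a joint passes its speed limit or range.

ROBOT

A 6-joint arm with a two-finger parallel gripper is mounted at the origin on the work surface. World frame = base frame: x ahead of the robot, y to its left, z up, the work surface at z = 0. Lengths are in m, angles in rad, forces in N, time in s.
With the tool pointing down it reaches from about 0.275 to 0.775 m from the base axis. Payload 14.6 kg.
Tool frame: the origin (TCP) lies between the finger pads; the fingertips stand 17 mm ahead of it and the grasp point (between the pads) lies 2 mm behind it; z points along the fingers, y is the line along which they close (so a half turn about z gives the same grasp; the last joint's range is limited). The gripper opens to 85 mm and grips with 20 to 120 N. Pads are 22 mm wide; open, the fingers measure 114 mm over their backs; the gripper's body (76 mm by 85 mm) begins 54 mm behind the grasp point. The pads swing forward as they close: fully open they stand 13 mm farther back than shut.
Start: joints at [-0.155, 0.263, -0.048, 1.259, 0, 1.415], TCP at [0.525, -0, 0.248] pointing down, gripper open.
Joint ranges: [-2.65, 2.65], [-0.89, 1.7], [-1.18, 1.37], [-2.13, 2.11], [-1.35, 1.29], [-3.14, 3.14]. Speed limits (rad/s): [1.89, 1.89, 2.57, 2.79, 3.14, 3.14].

INTERFACE

Orientations are given as a unit quaternion [x, y, z, w].
In Python, from rig import env, vision gives the robot as it stands.
- The arm moves only by the tool step_arm, never from a script. Its argument "plan" is a list that holds one entry, the list of rows, each a list of 6 numbers: the shift along the tool's x, y, z in m, then the turn, a rotation vector about the tool's x, y, z in rad. In form: [[[x, y, z, rx, ry, rz], ...]]. A call has 1 to 8 rows; each row is the pose to reach, as a shift and turn from the pose commanded when the call began, along the tool's axes at that moment; what a row does not reach only later rows make up. A row lasts 1/12 s, in which the tool goes at most 41.7 mm and 7.16 degrees, less where a joint would pass 70% of its speed; a pose out of reach is approached as far as the arm can. A call with a gripper value outside its range is refused whole. "hand" is the opening in per cent of the stroke, from 0 (shut) to 100 (fully open), set as the call begins (left out, the last holds). The fingers move at their own pace and stop on an object; "grip_force" is the grip in N (left out, the last holds). Time passes only in rows, so rows that repeat a pose let the fingers close. It gives the time, the measured TCP pose, the force, the opening and the grip force at its end, in the units of the state.
- env.observe(): the state, without advancing time (a new reading comes with each control period).
- vision.snapshot(name): name is "scene" or "side" or "wrist"; returns a dict with "color" (480x640x3 uint8, red, green, blue), "fx", "fy", "cx", "cy" (pixels), "D" ([k1, k2, p1, p2, k3] as OpenCV has them; the pictures are not rectified), "extrinsics" (4x4, takes a point from camera to world coordinates); the wrist camera has in their place "hand_eye" (4x4, takes a point from camera to tool coordinates, whose origin is the TCP and whose axes are the flange's). Camera axes: x right, y up, looking along -z (the intrinsics and any distortion apply to the point x, -y, -z); pixel columns grow to the right and rows downward; lengths in m; the calibration is good to about 2 mm. A picture is of the moment at which its call begins: read the wrist's pose just before it. There is no depth.
- env.hand_in(): hands the job in; it is judged then, once.
The state is a dict: "t": time; "q": joint angles; "qvel": joint speeds; "joint_torque": joint torques, N m; "ee_pos": TCP position; "orientation": TCP orientation; "force": force on the tool from outside, world axes, zero at the start; "moment": the same for the moment, N m; "finger_gap": opening from 0.0 (shut) to 1.0 (fully open); "grasp_force": force on a finger pad.
Only numpy, scipy, OpenCV 4.12 (cv2) and the standard library are available. Lean on these libraries where they do the work, as an engineer would, in place of code of your own. Each camera call takes 0.05 s, during which the arm holds its last target. There are 200 camera calls.

## Working session

There is one attempt and no reset: what is moved stays moved. The work goes in short steps, Python scripts to look and compute and a tool call to move; the robot and the scene stay as the last step left them, time stands still between calls to the robot, and variables do not carry over. Pictures are saved under pics/ and viewed, at most 10 in all, crops included, and the job is handed in when it is done.

Besides the shell and the picture viewer there is one more tool, called after "Request:" in YAML: its name, and indented under it one key for each argument. step_arm: Moves the arm, as the interface text tells. Its arguments: {"type":"object","properties":{"plan":{"type":"array"},"hand":{"type":"number"},"grip_force":{"type":"number"}},"required":["plan"]}

```bash
mkdir -p pics; cat > h.py <<'E'
import numpy as np, cv2
from scipy.spatial.transform import Rotation as R
from rig import env, vision
def snap(n):
    s=env.observe(); d=vision.snapshot(n)
    if 'extrinsics' in d: T=np.array(d['extrinsics'])
    else:
        W=np.eye(4); W[:3,:3]=R.from_quat(s['orientation']).as_matrix(); W[:3,3]=s['ee_pos']
        T=W@np.array(d['hand_eye'])
    d['T']=T; d['K']=np.array([[d['fx'],0,d['cx']],[0,d['fy'],d['cy']],[0,0,1]]); return d
def ray(d,px):
    p=cv2.undistortPoints(np.array(px,float).reshape(-1,1,2),d['K'],np.array(d['D'])).reshape(-1,2)
    v=np.c_[p[:,0],-p[:,1],-np.ones(len(p))]@d['T'][:3,:3].T
    return d['T'][:3,3],v
def plane(d,px,z):
    o,v=ray(d,px); return o+v*((z-o[2])/v[:,2])[:,None]
def proj(d,P):
    c=(np.atleast_2d(P)-d['T'][:3,3])@d['T'][:3,:3]
    c=c*[1,-1,-1]
    return cv2.projectPoints(c,np.zeros(3),np.zeros(3),d['K'],np.array(d['D']))[0].reshape(-1,2)
def save(d,f): cv2.imwrite('pics/'+f,d['color'][:,:,::-1])
E
python3 - <<'E'
from h import *
for n in('scene','side','wrist'):
    d=snap(n); save(d,n+'0.png'); print(n,d['T'].round(3).tolist(),d['fx'])
s=env.observe(); print(s['t'],s['orientation'],s['ee_pos'],s['force'])
E
```

```text
scene [[-0.697, -0.38, 0.608, 1.134], [0.717, -0.363, 0.596, 0.481], [-0.006, 0.851, 0.525, 0.578], [0.0, 0.0, 0.0, 1.0]] 435.4825201705844
side [[0.917, 0.284, -0.28, 0.16], [-0.399, 0.665, -0.632, -1.034], [0.007, 0.691, 0.723, 1.213], [0.0, 0.0, 0.0, 1.0]] 615.9918539369647
wrist [[1.0, 0.0, 0.001, 0.525], [-0.001, 0.954, 0.3, 0.076], [-0.001, -0.3, 0.954, 0.374], [0.0, 0.0, 0.0, 1.0]] 384.1081550376776
0.15 [ 7.07107269e-01  7.07106183e-01 -2.34344571e-04 -3.18445083e-04] [5.24822588e-01 1.38993924e-05 2.47943009e-01] [-0.43486294 -0.47298078  0.19089752]
```

View pics/scene0.png

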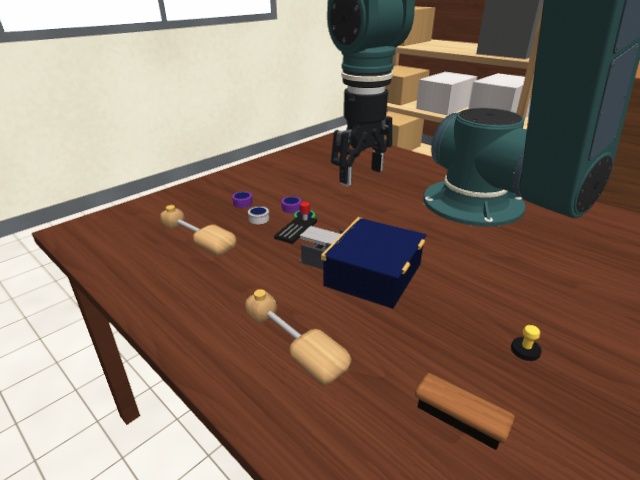

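View pics/side0.png

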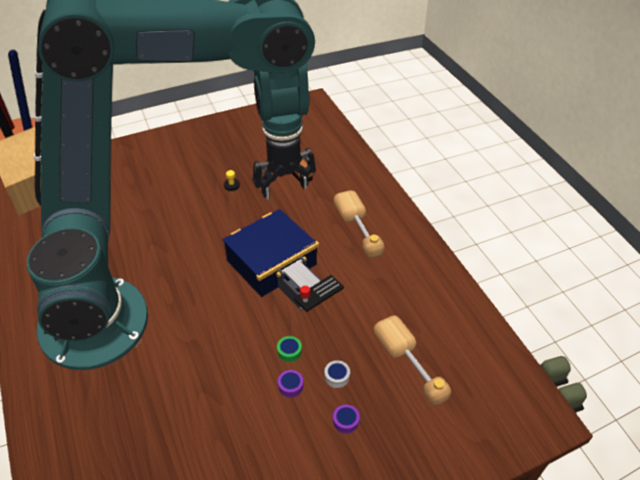

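Side view: box at (270,250), tread/knob at (305,295). Tin candidates are green (289,347), purple (290,383), silver (337,373) and purple (346,418). Silver is the one, since green and purple are named as look-alikes.

```bash
python3 - <<'E'
from h import *
S=snap('side');C=snap('scene')
im=S['color'][200:440,210:370]; cv2.imwrite('pics/crop1.png',cv2.resize(im,None,fx=2.5,fy=2.5,interpolation=cv2.INTER_CUBIC)[:,:,::-1])
im=C['color'][180:310,220:440]; cv2.imwrite('pics/crop2.png',cv2.resize(im,None,fx=3.5,fy=3.5,interpolation=cv2.INTER_CUBIC)[:,:,::-1])
def red(d):
    h=d['color'].astype(int); m=(h[...,0]>120)&(h[...,1]<50)&(h[...,2]<60)
    n,l,st,c=cv2.connectedComponentsWithStats(m.astype('uint8')); i=1+st[1:,4].argmax(); return c[i],st[i]
a,sa=red(S);b,sb=red(C);print(a,sa,b,sb)
o1,v1=ray(S,a);o2,v2=ray(C,b)
A=np.c_[v1[0],-v2[0]];t=np.linalg.lstsq(A,o2-o1,rcond=None)[0]
print('knob',o1+t[0]*v1[0],o2+t[1]*v2[0])
# silver tin
for d,c in((S,(337,373)),(C,(259,214))):
    print('tin',plane(d,[c],.026))
E
```

```text
[304.7   291.275] [300 287  10  11  80] [305.20238095 207.02380952] [300 202  10  12  84]
knob [ 0.4952276  -0.19023025  0.10146771] [ 0.49303334 -0.18855959  0.10207526]
tin [[ 0.49381988 -0.379353    0.026     ]]
tin [[ 0.50475285 -0.3562968   0.026     ]]
```

View pics/crop1.png

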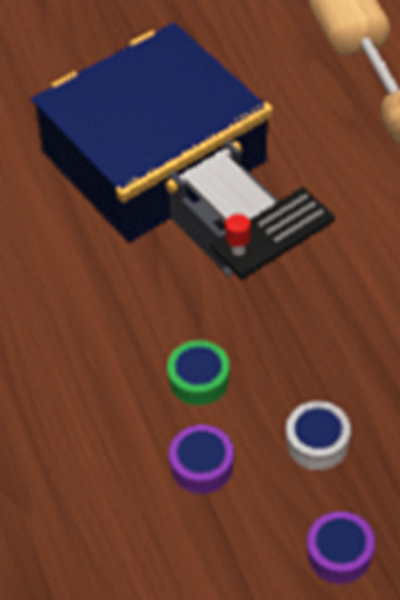

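View pics/crop2.png

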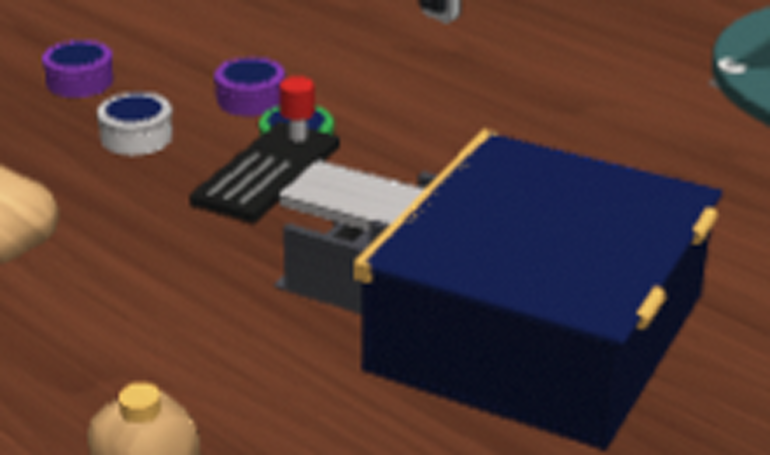

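Crop 1 shows the silver tin top at side (337,371) and its green and purple neighbours; the pedal is level with the knob at (305,291). Crop 2 shows the lid corners clearly and the silver tin top at scene (258.6,211).

```bash
python3 - <<'E'
from h import *
S=snap('side');C=snap('scene')
print('tin',plane(S,[(337.2,370.8)],.026),plane(C,[(258.6,210.9)],.026))
LS=plane(S,[(223.2,239.2),(280,209.6),(318,243.2),(258,278)],.08); print('lidS',LS.round(3).tolist())
LC=plane(C,[(426.3,234.3),(398.6,277.1),(323.4,256.6),(359.4,217.7)],.08); print('lidC',LC.round(3).tolist())
for L in (LS,LC):
    x=(L[0]+L[1]-L[2]-L[3])[:2]; y=(L[1]+L[2]-L[0]-L[3])[:2]; print(np.degrees(np.arctan2(x[1],x[0])),np.degrees(np.arctan2(y[1],y[0])),np.linalg.norm(x)/2,np.linalg.norm(y)/2,L.mean(0))
T=plane(S,[(344,286),(307.2,310.8),(332,275.2)],.07);print(T.round(3).tolist())
T=plane(C,[(275.1,236.6),(293.7,240.6),(316.6,220.9)],.07);print(T.round(3).tolist())
E
```

```text
tin [[ 0.49661771 -0.37428565  0.026     ]] [[ 0.4941046  -0.37102801  0.026     ]]
lidS [[0.375, 0.067, 0.08], [0.549, 0.113, 0.08], [0.593, -0.042, 0.08], [0.414, -0.091, 0.08]]
lidC [[0.371, 0.071, 0.08], [0.545, 0.119, 0.08], [0.593, -0.033, 0.08], [0.413, -0.086, 0.08]]
104.86596631859797 15.195482720819998 0.16211667570162652 0.18309539855761994 [0.48259139 0.01184135 0.08      ]
106.37004590346115 16.04218000815234 0.16132859772686375 0.18450559716881654 [0.48049895 0.01759537 0.08      ]
[[0.598, -0.188, 0.07], [0.488, -0.223, 0.07], [0.586, -0.146, 0.07]]
[[0.599, -0.179, 0.07], [0.582, -0.136, 0.07], [0.482, -0.162, 0.07]]
```

Request:
step_arm:
  plan:
    - [[-0.172,0.031,0.12,0,0,0],[-0.172,0.031,0.12,0,0,0],[-0.172,0.031,0.12,0,0,0],[-0.172,0.031,0.12,0,0,0],[-0.172,0.031,0.12,0,0,0],[-0.172,0.031,0.12,0,0,0],[-0.172,0.031,0.12,0,0,0],[-0.172,0.031,0.12,0,0,0]]
  hand: 0

```text
t: 1.02
ee_pos: [0.5559, -0.1718, 0.1284]
orientation: [0.707, 0.707, 0.0, -0.0]
force: [-1.1, -0.4, -0.4]
finger_gap: -0.002
grasp_force: 0.0
```

Request:
step_arm:
  plan:
    - [[0,0,0.017,0,0,0],[0,0,0.03,0,0,0],[0,0,0.034,0,0,0],[0,0,0.036,0,0,0],[0,0,0.038,0,0,0],[0,0,0.04,0,0,0],[0,0,0.042,0,0,0],[0,0,0.044,0,0,0]]

```text
t: 1.68
ee_pos: [0.5564, -0.172, 0.0849]
orientation: [0.707, 0.707, 0.0, 0.001]
force: [-0.5, 1.0, 7.0]
finger_gap: 0.001
grasp_force: 3.9
```

```bash
python3 - <<'E'
from h import *
d=snap('wrist');save(d,'w1.png');print(env.observe()['force'])
E
```

```text
[0.04853426 0.51533297 5.65015723]
```

View pics/w1.png

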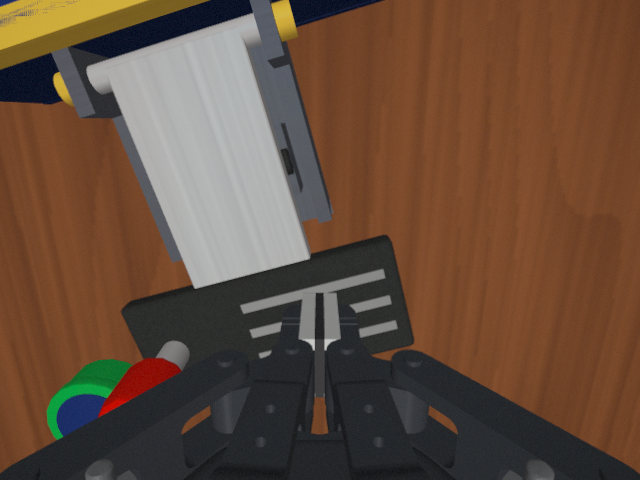

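The fingertips at (320,300) rest on the tread's ribs, clear of the knob at (140,390). Pressing on.

Request:
step_arm:
  plan:
    - [[0,0,0.002,0,0,0],[0,0,0.004,0,0,0],[0,0,0.006,0,0,0],[0,0,0.008,0,0,0],[0,0,0.01,0,0,0],[0,0,0.012,0,0,0],[0,0,0.014,0,0,0],[0,0,0.016,0,0,0]]

```text
t: 2.4
ee_pos: [0.5564, -0.172, 0.069]
orientation: [0.707, 0.707, 0.0, 0.0]
force: [-1.1, 2.7, 8.0]
finger_gap: 0.002
grasp_force: 3.7
```

Request:
step_arm:
  plan:
    - [[0.0003,0,0.0015,0,0,0],[0.0006,0,0.003,0,0,0],[0.001,0,0.0045,0,0,0],[0.001,0,0.006,0,0,0]]

```text
t: 2.73
ee_pos: [0.5563, -0.1711, 0.0629]
orientation: [0.707, 0.707, 0.0, 0.0]
force: [-2.4, 1.8, 6.5]
finger_gap: 0.002
grasp_force: 3.1
```

Request:
step_arm:
  plan:
    - [[0.0003,0,0.001,0,0,0],[0.0006,0,0.002,0,0,0]]

```text
t: 2.9
ee_pos: [0.5562, -0.1706, 0.0608]
orientation: [0.707, 0.707, 0.0, 0.0]
force: [-1.5, -0.3, 5.9]
finger_gap: -0.005
grasp_force: 2.8
```

Request:
step_arm:
  plan:
    - [[0.0002,0,0.001,0,0,0],[0.0005,0,0.002,0,0,0]]

```text
t: 3.07
ee_pos: [0.5562, -0.1702, 0.0588]
orientation: [0.707, 0.707, -0.0, 0.001]
force: [-3.2, -1.7, 5.1]
finger_gap: 0.002
grasp_force: 2.7
```

Request:
step_arm:
  plan:
    - [[0.0003,0,0.001,0,0,0],[0.0005,0,0.002,0,0,0]]

```text
t: 3.23
ee_pos: [0.5561, -0.1698, 0.0568]
orientation: [0.707, 0.707, -0.0, 0.001]
force: [-2.7, -1.2, 4.9]
finger_gap: 0.002
grasp_force: 2.5
```

Request:
step_arm:
  plan:
    - [[0.0002,0,0.001,0,0,0],[0.0003,0,0.002,0,0,0]]

```text
t: 3.4
ee_pos: [0.556, -0.1693, 0.0546]
orientation: [0.707, 0.707, -0.0, 0.0]
force: [-2.4, -0.5, 4.8]
finger_gap: 0.001
grasp_force: 2.3
```

Request:
step_arm:
  plan:
    - [[0.0002,0,0.001,0,0,0],[0.0003,0,0.002,0,0,0]]

```text
t: 3.57
ee_pos: [0.5559, -0.1688, 0.0523]
orientation: [0.707, 0.707, -0.0, -0.0]
force: [-3.1, -0.6, 4.3]
finger_gap: -0.0
grasp_force: 2.1
```

Request:
step_arm:
  plan:
    - [[0.0002,0,0.001,0,0,0],[0.0003,0,0.002,0,0,0]]

```text
t: 3.73
ee_pos: [0.556, -0.1684, 0.0502]
orientation: [0.707, 0.707, 0.0, -0.0]
force: [-3.5, -0.1, 7.6]
finger_gap: -0.0
grasp_force: 3.5
```

Request:
step_arm:
  plan:
    - [[0,0,0.0005,0,0,0],[0,0,0.001,0,0,0]]

```text
t: 3.9
ee_pos: [0.556, -0.1683, 0.0495]
orientation: [0.707, 0.707, 0.0, -0.0]
force: [-5.2, 0.5, 13.8]
finger_gap: 0.002
grasp_force: 5.7
```

Request:
step_arm:
  plan:
    - [[0,0,0.0002,0,0,0],[0,0,0.0003,0,0,0]]

```text
t: 4.07
ee_pos: [0.556, -0.1683, 0.0494]
orientation: [0.707, 0.707, 0.0, -0.0]
force: [-5.8, 1.4, 14.8]
finger_gap: -0.003
grasp_force: 6.1
```

Request:
step_arm:
  plan:
    - [[0,0,0.0001,0,0,0],[0,0,0.0001,0,0,0],[0,0,0.0001,0,0,0]]

```text
t: 4.32
ee_pos: [0.556, -0.1682, 0.0493]
orientation: [0.707, 0.707, 0.0, -0.0]
force: [-5.3, 0.7, 14.0]
finger_gap: 0.001
grasp_force: 6.1
```

Request:
step_arm:
  plan:
    - [[0,0,0.0002,0,0,0],[0,0,0.0002,0,0,0],[0,0,0.0002,0,0,0],[0,0,0.0002,0,0,0],[0,0,0.0002,0,0,0],[0,0,0.0002,0,0,0],[0,0,0.0002,0,0,0],[0,0,0.0002,0,0,0]]

```text
t: 4.98
ee_pos: [0.556, -0.1682, 0.0492]
orientation: [0.707, 0.707, 0.0, -0.0]
force: [-5.9, 2.2, 16.5]
finger_gap: -0.0
grasp_force: 6.6
```

Request:
step_arm:
  plan:
    - [[0,0,-0.01,0,0,0],[0,0,-0.04,0,0,0],[0,0,-0.08,0,0,0],[-0.04,-0.01,-0.1,0,0,0],[-0.08,-0.02,-0.12,0,0,0],[-0.12,-0.035,-0.13,0,0,0],[-0.15,-0.06,-0.13,0,0,0],[-0.15,-0.06,-0.13,0,0,0]]

```text
t: 5.65
ee_pos: [0.494, -0.3231, 0.1796]
orientation: [0.708, 0.706, -0.0, 0.001]
force: [-1.0, -0.3, -0.2]
finger_gap: 0.002
grasp_force: 0.0
```

Request:
step_arm:
  plan:
    - [[-0.01,0,0,0,0,0],[-0.01,0,0,0,0,0]]
  hand: 100

```text
t: 5.82
ee_pos: [0.4962, -0.3298, 0.1785]
orientation: [0.708, 0.707, 0.0, 0.0]
force: [0.3, 0.4, -0.6]
finger_gap: 0.27
grasp_force: 0.0
```

```bash
python3 - <<'E'
from h import *
d=snap('wrist');save(d,'w2.png');S=snap('side');save(S,'s2.png');print(env.observe()['ee_pos'])
print(plane(S,[(337.2,370.8),(289,347),(290,381.5),(346,417)],.026))
hsv=cv2.cvtColor(d['color'],cv2.COLOR_RGB2HSV);
m=((hsv[...,1]<60)&(hsv[...,2]>120)).astype('uint8')
n,l,st,c=cv2.connectedComponentsWithStats(m)
for i in range(1,n):
    if st[i,4]>300: print(st[i],c[i])
E
```

```text
[ 0.49658792 -0.32788008  0.17839841]
[[ 0.49661771 -0.37428565  0.026     ]
 [ 0.421059   -0.27204629  0.026     ]
 [ 0.38917035 -0.35842442  0.026     ]
 [ 0.46599504 -0.48680627  0.026     ]]
[ 262  237   93  114 2798] [306.88098642 283.14403145]
[354 293  24  58 731] [364.73050616 319.80164159]
[ 517  299   21   97 1309] [526.75248281 344.62261268]
```

View pics/w2.png

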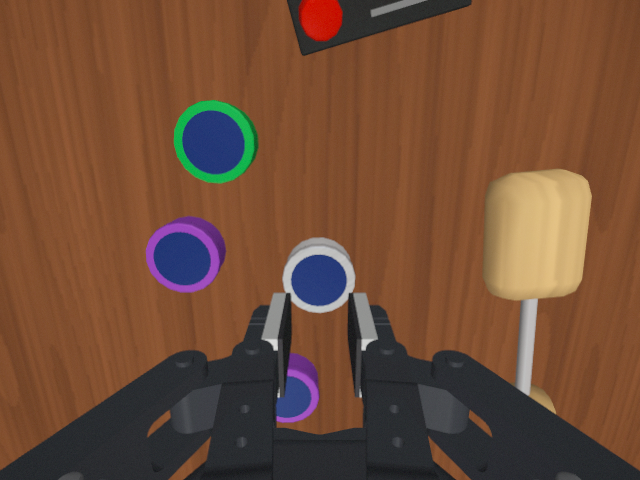

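View pics/s2.png

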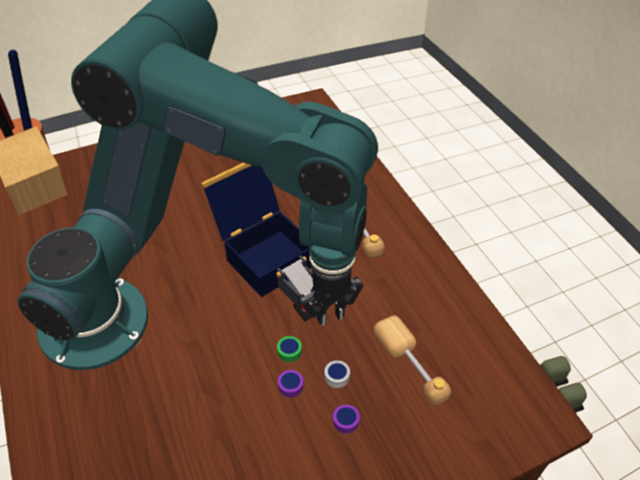

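Wrist view: silver tin with top disc at (319,280), and both purple tins and the green one are well over 100 mm off. Side view: lid standing open at (240,200).

```bash
python3 - <<'E'
from h import *
d=snap('wrist');hsv=cv2.cvtColor(d['color'],cv2.COLOR_RGB2HSV)
m=cv2.inRange(hsv,(105,100,60),(125,255,255))
n,l,st,c=cv2.connectedComponentsWithStats(m)
for i in range(1,n):
    if st[i,4]>800: print(st[i],c[i],plane(d,[c[i]],.026))
print(env.observe()['ee_pos'],env.observe()['finger_gap'])
E
```

```text
[ 182  114   62   62 2996] [212.74666222 144.45560748] [[ 0.42121404 -0.26965784  0.026     ]]
[ 154  235   56   52 2296] [181.34407666 260.46777003] [[ 0.38954129 -0.3572453   0.026     ]]
[ 291  258   55   50 2157] [317.87621697 282.34585072] [[ 0.49548613 -0.37566327  0.026     ]]
[ 261  379   49   41 1587] [284.99306868 398.59924386] [[ 0.46648518 -0.48664176  0.026     ]]
[ 0.49665003 -0.32751355  0.17836836] 0.5319139955758564
```

Request:
step_arm:
  plan:
    - [[-0.02,0,0.02,0,0,0],[-0.0475,-0.001,0.045,0,0,0],[-0.0475,-0.001,0.08,0,0,0],[-0.0475,-0.001,0.11,0,0,0],[-0.0475,-0.001,0.135,0,0,0],[-0.0475,-0.001,0.15,0,0,0],[-0.0475,-0.001,0.158,0,0,0],[-0.0475,-0.001,0.16,0,0,0]]
  hand: 100

```text
t: 6.63
ee_pos: [0.4951, -0.3746, 0.0174]
orientation: [0.707, 0.708, 0.0, -0.001]
force: [-0.4, -0.4, 0.1]
finger_gap: 0.999
grasp_force: 0.0
```

Request:
step_arm:
  plan:
    - [[0,0,0,0,0,0],[0,0,0,0,0,0],[0,0,0,0,0,0],[0,0,0,0,0,0],[0,0,0,0,0,0],[0,0,0,0,0,0]]
  hand: 20
  grip_force: 30

```text
t: 7.13
ee_pos: [0.4957, -0.3763, 0.0202]
orientation: [0.707, 0.707, 0.0, 0.001]
force: [-0.9, 3.3, 4.8]
finger_gap: 0.668
grasp_force: 30.9
```

Request:
step_arm:
  plan:
    - [[0,0,-0.005,0,0,0],[0,0,-0.02,0,0,0],[0,0,-0.045,0,0,0],[0,0,-0.075,0,0,0],[0.01,0,-0.105,0,0,-0.05],[0.03,0,-0.13,0,0,-0.1],[0.055,0,-0.135,0,0,-0.16],[0.085,0,-0.135,0,0,-0.22]]

```text
t: 7.8
ee_pos: [0.4959, -0.2917, 0.1568]
orientation: [0.625, 0.781, -0.0, 0.003]
force: [0.8, -0.3, -1.1]
finger_gap: 0.666
grasp_force: 32.4
```

```bash
python3 - <<'E'
from h import *
s=env.observe();print(s['ee_pos'],s['force'],s['finger_gap'],R.from_quat(s['orientation']).as_matrix().round(3).tolist())
r=R.from_quat(s['orientation']).as_matrix()
t=np.array([.481,.015,.15])-.02*np.array([-.267,.964,0]); print(t,r.T@(t-s['ee_pos']))
E
```

```text
[ 0.49586838 -0.29166545  0.15677098] [ 0.77885883 -0.2652985  -1.05901367] 0.6656292222905925 [[-0.22, 0.976, 0.004], [0.976, 0.22, -0.003], [-0.004, 0.003, -1.0]]
[ 0.48634 -0.00428  0.15   ] [0.28247748 0.05385418 0.00576447]
```

Request:
step_arm:
  plan:
    - [[0.035,0.007,0,0,0,-0.02],[0.073,0.014,0,0,0,-0.04],[0.113,0.0215,0,0,0,-0.05],[0.153,0.029,0,0,0,-0.05],[0.193,0.037,0,0,0,-0.05],[0.23,0.044,0,0,0,-0.05],[0.262,0.05,0,0,0,-0.05],[0.2825,0.054,0,0,0,-0.05]]

```text
t: 8.47
ee_pos: [0.4856, -0.0008, 0.1548]
orientation: [0.605, 0.796, 0.0, 0.0]
force: [0.3, -0.1, -1.5]
finger_gap: 0.661
grasp_force: 32.4
```

Request:
step_arm:
  plan:
    - [[0,0,0,0,0,0],[0,0,0,0,0,0]]

```text
t: 8.63
ee_pos: [0.4862, -0.0027, 0.1546]
orientation: [0.605, 0.797, 0.0, 0.001]
force: [0.2, -0.9, -0.8]
finger_gap: 0.661
grasp_force: 32.4
```

```bash
python3 - <<'E'
from h import *
s=env.observe();r=R.from_quat(s['orientation']).as_matrix()
t=np.array([.481,.015,.0265])-.02*np.array([-.267,.964,0]); print(s['ee_pos'],s['force'],r.round(3).tolist(),r.T@(t-s['ee_pos']))
C=snap('scene');d=snap('wrist');cv2.imwrite('pics/c3.png',np.hstack([cv2.resize(C['color'][100:340,220:460],(400,400)),cv2.resize(d['color'],(400,400))])[:,:,::-1])
E
```

```text
[ 0.48616782 -0.00267566  0.15459173] [ 0.23024861 -0.91015809 -0.78674221] [[-0.269, 0.963, 0.001], [0.963, 0.269, -0.0], [-0.001, 0.001, -1.0]] [-0.00150467 -0.00041468  0.12809238]
```

View pics/c3.png

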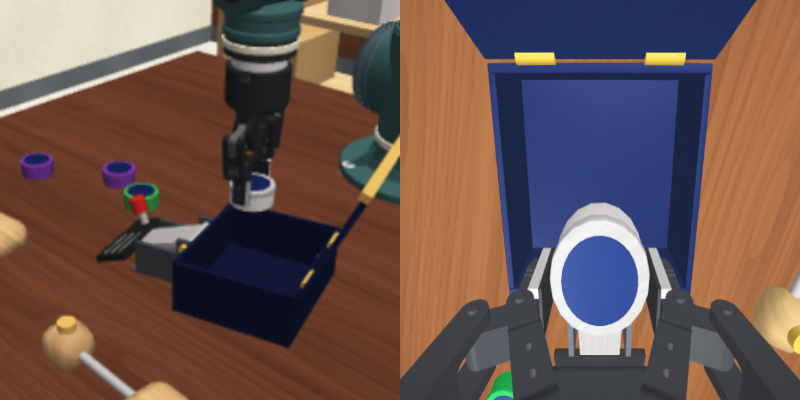

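Tin gripped level at (600,280) in the right half, above the open box, with the lid well leaned back. Lowering.

Request:
step_arm:
  plan:
    - [[0,0,0.02,0,0,0],[0,0,0.045,0,0,0],[0,0,0.07,0,0,0],[0,0,0.09,0,0,0],[0,0,0.105,0,0,0],[0,0,0.115,0,0,0],[0,0,0.12,0,0,0],[0,0,0.122,0,0,0]]

```text
t: 9.4
ee_pos: [0.4859, -0.0044, 0.0312]
orientation: [0.606, 0.795, -0.0, -0.0]
force: [-0.0, 0.4, -1.3]
finger_gap: 0.661
grasp_force: 32.4
```

Request:
step_arm:
  plan:
    - [[0,0,0.001,0,0,0],[0,0,0.002,0,0,0],[0,0,0.003,0,0,0]]

```text
t: 9.65
ee_pos: [0.4865, -0.0038, 0.0292]
orientation: [0.606, 0.796, 0.0, 0.0]
force: [-0.6, -1.2, -1.1]
finger_gap: 0.663
grasp_force: 32.4
```

Request:
step_arm:
  plan:
    - [[0,0,0.001,0,0,0],[0,0,0.002,0,0,0],[0,0,0.002,0,0,0]]

```text
t: 9.9
ee_pos: [0.4861, -0.0035, 0.0267]
orientation: [0.605, 0.796, 0.0, 0.0]
force: [0.3, 0.6, -0.9]
finger_gap: 0.662
grasp_force: 32.4
```

Request:
step_arm:
  plan:
    - [[0,0,0.001,0,0,0],[0,0,0.001,0,0,0]]

```text
t: 10.07
ee_pos: [0.4862, -0.0035, 0.0262]
orientation: [0.605, 0.796, 0.0, 0.0]
force: [-2.6, 0.1, 8.8]
finger_gap: 0.663
grasp_force: 33.2
```

Request:
step_arm:
  plan:
    - [[0,0,0.001,0,0,0],[0,0,0.001,0,0,0]]

```text
t: 10.23
ee_pos: [0.4862, -0.0035, 0.026]
orientation: [0.605, 0.796, 0.0, 0.001]
force: [-9.1, 1.4, 29.5]
finger_gap: 0.665
grasp_force: 34.6
```

Request:
step_arm:
  plan:
    - [[0,0,-0.001,0,0,0],[0,0,-0.001,0,0,0]]

```text
t: 10.4
ee_pos: [0.4863, -0.0035, 0.0261]
orientation: [0.605, 0.796, 0.0, 0.0]
force: [-2.8, 0.7, 12.2]
finger_gap: 0.661
grasp_force: 33.1
```

Request:
step_arm:
  plan:
    - [[0,0,0,0,0,0],[0,0,0,0,0,0],[0,0,0,0,0,0],[0,0,-0.002,0,0,0],[0,0,-0.01,0,0,0],[0,0,-0.025,0,0,0],[0,0,-0.05,0,0,0],[0,0,-0.08,0,0,0]]
  hand: 95

```text
t: 11.07
ee_pos: [0.4852, -0.0034, 0.1063]
orientation: [0.606, 0.796, -0.001, -0.001]
force: [0.2, -0.8, 0.0]
finger_gap: 0.95
grasp_force: 0.0
```

Request:
step_arm:
  plan:
    - [[-0.005,0,-0.03,0,0,0],[-0.03,0,-0.05,0,0,0],[-0.07,0.0,-0.06,0,0,0],[-0.07,0.0,-0.06,0,0,0]]

```text
t: 11.4
ee_pos: [0.5075, -0.0757, 0.1688]
orientation: [0.606, 0.795, 0.0, 0.003]
force: [-0.5, -0.4, -1.0]
finger_gap: 0.945
grasp_force: 0.0
```

```bash
python3 - <<'E'
from h import *
s=env.observe();print(s['ee_pos'],s['force'],s['finger_gap'])
C=snap('scene');d=snap('wrist');save(d,'w4.png');S=snap('side');save(S,'s4.png');save(C,'c4.png')
cv2.imwrite('pics/v4.png',np.hstack([cv2.resize(C['color'][180:320,260:440],(400,311)),cv2.resize(d['color'],(400,311))])[:,:,::-1])
for n,dd in(('w',d),('s',S),('c',C)):
    h=dd['color'].astype(int); m=(h[...,0]>110)&(h[...,1]<50)&(h[...,2]<60)
    k,l,st,c=cv2.connectedComponentsWithStats(m.astype('uint8'))
    for i in range(1,k):
        if st[i,4]>30: print(n,st[i],c[i],plane(dd,[c[i]],.064))
E
```

```text
[ 0.50746723 -0.07571285  0.16878075] [-0.53385409 -0.37700284 -0.97974314] 0.9453540105399448
w [ 245  373   34   43 1250] [261.8448 394.236 ] [[ 0.49611045 -0.19455975  0.064     ]]
s [302 298  11  12  88] [307.14772727 303.45454545] [[ 0.49762047 -0.19835377  0.064     ]]
c [297 217  11  12  82] [302.76829268 221.82926829] [[ 0.50053125 -0.19048018  0.064     ]]
```

View pics/v4.png

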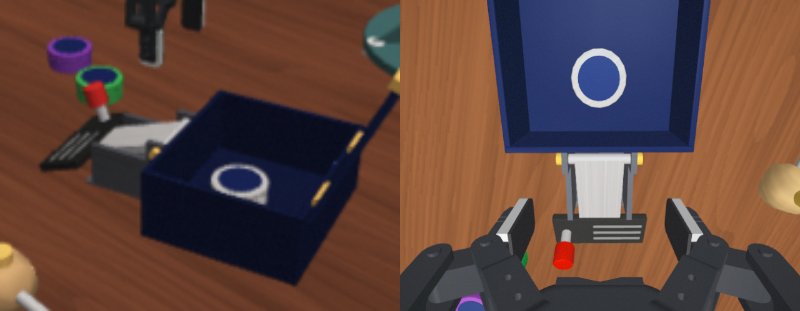

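Tin is flat on the floor at (600,78) right half; the knob leans out at (563,255). Going to the knob.

Request:
step_arm:
  plan:
    - [[-0.03,-0.01,0,0,0,0],[-0.065,-0.022,0,0,0,0],[-0.095,-0.034,0.01,0,0,0],[-0.116,-0.042,0.03,0,0,0],[-0.116,-0.042,0.04,0,0,0],[-0.116,-0.042,0.04,0,0,0],[-0.116,-0.042,0.04,0,0,0]]
  hand: 70

```text
t: 12.13
ee_pos: [0.4946, -0.1928, 0.1254]
orientation: [0.605, 0.796, -0.0, -0.001]
force: [0.1, 0.0, 0.1]
finger_gap: 0.701
grasp_force: 0.0
```

```bash
python3 - <<'E'
from h import *
s=env.observe();r=R.from_quat(s['orientation']).as_matrix()
for k in((.496,-.196,.064),): print(s['ee_pos'],s['finger_gap'],r.T@(np.array(k)-s['ee_pos']))
d=snap('wrist');h=d['color'].astype(int); m=(h[...,0]>110)&(h[...,1]<50)&(h[...,2]<60)
k,l,st,c=cv2.connectedComponentsWithStats(m.astype('uint8'))
for i in range(1,k):
    if st[i,4]>30: print(st[i],c[i],plane(d,[c[i]],.066))
E
```

```text
[ 0.49463046 -0.19282036  0.12540194] 0.7009088403125221 [-0.00352638  0.00054519  0.06139585]
[ 299  248   45   58 2182] [320.88542621 276.26351971] [[ 0.49591349 -0.19563538  0.066     ]]
```

Request:
step_arm:
  plan:
    - [[-0.0035,0.0005,0.015,0,0,0],[-0.0035,0.0005,0.03,0,0,0],[-0.0035,0.0005,0.045,0,0,0],[-0.0035,0.0005,0.054,0,0,0],[-0.0035,0.0005,0.06,0,0,0],[-0.0035,0.0005,0.06,0,0,0]]

```text
t: 12.68
ee_pos: [0.4965, -0.1965, 0.0653]
orientation: [0.605, 0.796, -0.0, -0.0]
force: [-0.5, 0.1, -0.2]
finger_gap: 0.699
grasp_force: 0.0
```

Request:
step_arm:
  plan:
    - [[0,0,0,0,0,0],[0,0,0,0,0,0],[0,0,0,0,0,0],[0,0,0,0,0,0],[0,0,0,0,0,0],[0,0,0,0,0,0]]
  hand: 10
  grip_force: 30

```text
t: 13.18
ee_pos: [0.4967, -0.1975, 0.0664]
orientation: [0.606, 0.796, -0.0, 0.0]
force: [-2.0, 0.2, 6.3]
finger_gap: 0.269
grasp_force: 29.0
```

Request:
step_arm:
  plan:
    - [[0,0,-0.001,0,0,0],[0,0,-0.0025,0,0,0],[0.0001,0,-0.004,0,0,0],[0.0002,0,-0.006,0,0,0],[0.0004,0,-0.008,0,0,0],[0.0006,0,-0.01,0,0,0],[0.0008,0,-0.012,0,0,0],[0.001,0,-0.014,0,0,0]]

```text
t: 13.85
ee_pos: [0.4962, -0.1959, 0.0798]
orientation: [0.605, 0.796, 0.0, -0.0]
force: [2.0, -0.5, -8.7]
finger_gap: 0.27
grasp_force: 29.8
```

Request:
step_arm:
  plan:
    - [[0.0003,0,-0.002,0,0,0],[0.0006,0,-0.004,0,0,0],[0.0009,0,-0.006,0,0,0],[0.0012,0,-0.008,0,0,0],[0.0016,0,-0.01,0,0,0],[0.002,0,-0.012,0,0,0]]

```text
t: 14.35
ee_pos: [0.4957, -0.1939, 0.0918]
orientation: [0.605, 0.796, 0.0, -0.0]
force: [1.2, 4.7, -7.9]
finger_gap: 0.264
grasp_force: 29.7
```

```bash
python3 - <<'E'
from h import *
C=snap('scene');d=snap('wrist')
cv2.imwrite('pics/v5.png',np.hstack([cv2.resize(C['color'][140:320,230:470],(400,300)),cv2.resize(d['color'],(400,300))])[:,:,::-1])
E
```

```text
(no output)
```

View pics/v5.png

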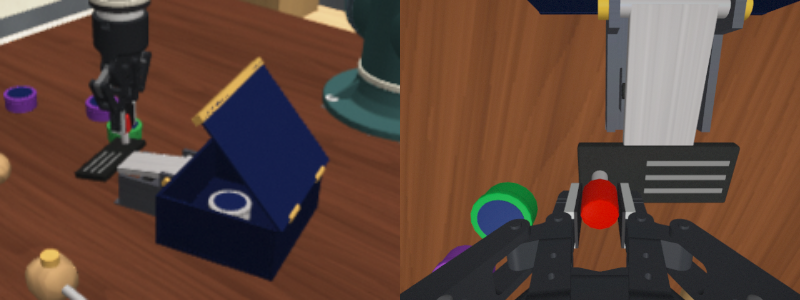

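The lid is half shut and following the pedal (right half: knob held at (600,205)). Continuing more slowly.

Request:
step_arm:
  plan:
    - [[0.0008,0,-0.0015,0,0,0],[0.0014,0,-0.003,0,0,0],[0.002,0,-0.0045,0,0,0],[0.0026,0,-0.006,0,0,0],[0.0032,0,-0.0075,0,0,0],[0.0037,0,-0.009,0,0,0]]

```text
t: 14.95
ee_pos: [0.4948, -0.191, 0.1009]
orientation: [0.606, 0.796, -0.0, 0.0]
force: [1.7, 0.9, -6.1]
finger_gap: 0.266
grasp_force: 29.7
```

Request:
step_arm:
  plan:
    - [[0.0004,0,-0.001,0,0,0],[0.0008,0,-0.002,0,0,0]]

```text
t: 15.12
ee_pos: [0.4946, -0.1902, 0.1029]
orientation: [0.606, 0.796, -0.0, 0.0]
force: [0.4, -0.0, -6.3]
finger_gap: 0.264
grasp_force: 29.7
```

Request:
step_arm:
  plan:
    - [[0.0004,0,-0.001,0,0,0],[0.0007,0,-0.002,0,0,0]]

```text
t: 15.28
ee_pos: [0.4945, -0.1894, 0.1048]
orientation: [0.606, 0.796, -0.0, 0.0]
force: [0.8, -1.8, -5.4]
finger_gap: 0.263
grasp_force: 29.7
```

Request:
step_arm:
  plan:
    - [[0.0002,0,-0.0005,0,0,0],[0.0003,0,-0.001,0,0,0]]

```text
t: 15.45
ee_pos: [0.4943, -0.189, 0.1057]
orientation: [0.606, 0.796, 0.0, 0.0]
force: [1.2, 0.9, -5.2]
finger_gap: 0.264
grasp_force: 29.7
```

Request:
step_arm:
  plan:
    - [[0.0002,0,-0.0005,0,0,0],[0.0003,0,-0.001,0,0,0]]

```text
t: 15.62
ee_pos: [0.4942, -0.1886, 0.1067]
orientation: [0.605, 0.796, 0.0, -0.0]
force: [2.6, -0.6, -5.9]
finger_gap: 0.268
grasp_force: 29.7
```

Request:
step_arm:
  plan:
    - [[0,0,-0.0005,0,0,0],[0,0,-0.001,0,0,0]]

```text
t: 15.78
ee_pos: [0.4941, -0.1883, 0.1076]
orientation: [0.605, 0.796, 0.0, -0.0]
force: [2.0, 3.5, -7.5]
finger_gap: 0.266
grasp_force: 29.7
```

Request:
step_arm:
  plan:
    - [[0,0,-0.0005,0,0,0],[0,0,-0.001,0,0,0],[0,0,-0.001,0,0,0]]

```text
t: 16.03
ee_pos: [0.494, -0.188, 0.1085]
orientation: [0.605, 0.796, 0.001, -0.001]
force: [2.1, 5.9, -6.5]
finger_gap: 0.268
grasp_force: 29.8
```

```bash
python3 - <<'E'
from h import *
# compare lid brass edge with the initial pictures
C=snap('scene');S=snap('side')
for n,d in(('scene',C),('side',S)):
    old=cv2.imread(f'pics/{n}0.png')[:,:,::-1]
    for im in(old,d['color']):
        h=cv2.cvtColor(np.ascontiguousarray(im),cv2.COLOR_RGB2HSV); m=cv2.inRange(h,(13,110,110),(28,255,255)); 
        a=(slice(205,300),slice(318,440)) if n=='scene' else (slice(200,290),slice(215,325))
        k,l,st,c=cv2.connectedComponentsWithStats(m[a]); j=1+st[1:,4].argmax(); print(n,st[j],c[j].round(1))
E
```

```text
scene [  3  11  41  45 136] [20.2 33.3]
scene [  3   7  42  44 172] [22.9 27. ]
side [ 41  40  63  40 322] [72.7 60.7]
side [ 41  56  31  21 182] [56.9 66.2]
```

Request:
step_arm:
  plan:
    - [[0.0004,0,-0.0005,0,0,0],[0.0006,0,-0.001,0,0,0],[0.0006,0,-0.001,0,0,0]]

```text
t: 16.38
ee_pos: [0.4939, -0.1877, 0.1096]
orientation: [0.605, 0.796, 0.0, -0.0]
force: [2.1, 6.4, -6.3]
finger_gap: 0.267
grasp_force: 29.7
```

Request:
step_arm:
  plan:
    - [[0.0003,0,-0.0005,0,0,0],[0.0005,0,-0.001,0,0,0],[0.0005,0,-0.001,0,0,0]]

```text
t: 16.63
ee_pos: [0.4938, -0.1875, 0.1101]
orientation: [0.605, 0.796, 0.0, -0.0]
force: [4.3, 2.9, -15.5]
finger_gap: 0.267
grasp_force: 31.0
```

```bash
cat > lid.py <<'E'
from h import *
C=snap('scene');old=cv2.imread('pics/scene0.png')[:,:,::-1]
for im in(old,C['color']):
    h=cv2.cvtColor(np.ascontiguousarray(im),cv2.COLOR_RGB2HSV); m=cv2.inRange(h,(13,110,110),(28,255,255))[205:300,318:440]
    k,l,st,c=cv2.connectedComponentsWithStats(m); j=1+st[1:,4].argmax(); y,x=np.where(l==j)
    f=np.polyfit(x,y,1); print(st[j],c[j].round(1),np.polyval(f,20).round(2))
E
python3 lid.py
```

```text
[  3  11  41  45 136] [20.2 33.3] 33.53
[  3  11  41  45 190] [21.2 32.8] 34.12
```

Firm upper stop felt (15 N) and the brass edge is back at its starting rows. Releasing.

Request:
step_arm:
  plan:
    - [[0,0,-0.0002,0,0,0],[0,0,-0.0002,0,0,0],[0,0,-0.0002,0,0,0],[0,0,-0.0002,0,0,0]]

```text
t: 17.02
ee_pos: [0.4938, -0.1875, 0.1102]
orientation: [0.606, 0.796, 0.0, -0.001]
force: [5.6, 2.5, -19.1]
finger_gap: 0.266
grasp_force: 30.7
```

Request:
step_arm:
  plan:
    - [[0,0,0,0,0,0],[0,0,0,0,0,0],[0,0,0,0,0,0],[0,0,0,0,0,0],[0,0,0,0,0,0],[0,0,0,0,0,0]]
  hand: 75

```text
t: 17.52
ee_pos: [0.494, -0.1878, 0.1111]
orientation: [0.606, 0.796, -0.0, 0.0]
force: [-0.5, -0.4, 0.5]
finger_gap: 0.752
grasp_force: 0.0
```

Request:
step_arm:
  plan:
    - [[0,0,-0.01,0,0,0],[0,0,-0.03,0,0,0],[0,0,-0.06,0,0,0],[0,0,-0.09,0,0,0],[0,0,-0.12,0,0,0],[0,0,-0.14,0,0,0],[0,0,-0.14,0,0,0],[0,0,-0.14,0,0,0]]

```text
t: 18.18
ee_pos: [0.4944, -0.188, 0.2517]
orientation: [0.606, 0.796, 0.0, 0.001]
force: [-0.9, 0.7, -0.1]
finger_gap: 0.748
grasp_force: 0.0
```

```bash
python3 lid.py; python3 - <<'E'
from h import *
S=snap('side');C=snap('scene');p=[]
for d in(S,C):
    h=d['color'].astype(int); m=(h[...,0]>120)&(h[...,1]<50)&(h[...,2]<60)
    n,l,st,c=cv2.connectedComponentsWithStats(m.astype('uint8')); p.append(c[1+st[1:,4].argmax()])
print(p,'start was 304.7,291.3 / 305.2,207.0',env.observe()['force'])
E
```

```text
[  3  11  41  45 136] [20.2 33.3] 33.53
[  3  11  40  44 134] [19.  34.5] 33.42
[array([304.64634146, 291.35365854]), array([305.20238095, 207.02380952])] start was 304.7,291.3 / 305.2,207.0 [0.33447747 0.47676958 0.54675028]
```

Knob and lid edge are back at their starting pixels, so the lid is fully shut.

```bash
python3 -c "
from rig import env
print(env.hand_in())"
```

```text
the job is handed in; nothing more can be done
None
```

The job is handed in, at about 18 s of the 72 s: I seated the pedal at its stop with about 16 N, set the silver tin flat in the box, and eased the pedal up by the knob until the lid was shut, with the lid edge and knob back at their starting pixels; the verdict was not shown.

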